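# Move the battery cover to the open moisture meter

## Robot

A 6-joint arm with a two-finger parallel gripper is mounted at the origin on the work surface. World frame = base frame: x ahead of the robot, y to its left, z up, the work surface at z = 0. Lengths are in m, angles in degrees, forces in N, time in s.
With the tool pointing down it reaches from about 0.3 to 0.75 m from the base axis. Payload 8.5 kg.
Tool frame: the origin (TCP) lies at the very end of the fingers, on their centre line; the grasp point (between the pads) lies 19 mm behind it; z points along the fingers, y is the line along which they close (so a half turn about z gives the same grasp; the last joint's range is limited). The gripper opens to 85 mm and grips with 20 to 120 N. Pads are 22 mm wide; open, the fingers measure 114 mm over their backs; the gripper's body (76 mm by 85 mm) begins 54 mm behind the grasp point. The pads swing forward as they close: fully open they stand 13 mm farther back than shut.
Start: joints at [58.768, 21.807, 74.336, -0, 83.858, -12.336], TCP at [0.178, 0.52, 0.231] pointing down, gripper open.
Joint ranges: [-178.18, 178.18], [-50.72, 133.34], [12.68, 142.11], [-81.47, 261.47], [9.98, 163.14], [-165.26, 165.26]. Speed limits (degrees/s): [136.94, 136.94, 180, 180, 180, 180].

## Interface

Orientations are given as a 3x3 rotation matrix whose columns are the frame's x, y, z axes.
In Python, from rig import env, optics, spotter gives the robot as it stands.
- The arm moves only by the shell command python3 -m crank 'ROWS' [FORCE]. ROWS is JSON, one flat list of numbers, 5 for each row, row after row: the finger opening in cm, from 0 to 8.54, then the shift along the tool's x, y, z in cm, then the turn about the tool's z in rad. A call has exactly 8 rows; each row shifts and turns the commanded pose from where the row before left it, along the tool's axes as they then stand; what a row does not reach is not made up. A row lasts 1/12 s, in which the tool goes at most 41.7 mm and 7.16 degrees, less where a joint would pass 70% of its speed; a pose out of reach is approached as far as the arm can. A call is refused whole if a number of a shift passes 4.17 or a number of a turn 0.125, either way. A call with a gripper value outside its range is refused whole. The fingers move at their own pace and stop on an object; FORCE is the grip in N (left out, the last holds). Time passes only in rows, so rows that do not move let the fingers close, or fill a call up. It gives the time, the measured TCP pose, the force, the opening and the grip force at its end, in the units of the state.
- env.observe(): the state, without advancing time (a new reading comes with each control period).
- optics.get_image(name): name is "scene" or "top" or "wrist"; returns a dict with "color" (384x512x3 uint8, red, green, blue), "intrinsics" (3x3 intrinsics, pixels), "distortion" ([k1, k2, p1, p2, k3] as OpenCV has them; the pictures are not rectified), "pose" (4x4, takes a point from camera to world coordinates). Camera axes: x right, y up, looking along -z (the intrinsics and any distortion apply to the point x, -y, -z); pixel columns grow to the right and rows downward; lengths in m; the calibration is good to about 2 mm. A picture is of the moment at which its call begins. There is no depth.
- env.close_job(): hands the job in; it is judged then, once.
Trained networks look in a picture, given as the dict that the camera call returned (one of the last four; its "shot" number tells which), for a name from the list of things; names that differ only in an ending like _2 or _b are one class to them, and where a whole thing is asked for, a point or a joint stands for the part that bears it (a point fixed in the world has none). Each returns a list of dicts, best first, with "score" (0 to 1); they miss things now and then, are a little off and sometimes report something else, mostly with a low value. They report only what shows in the picture. A call takes as long as a camera call. They do not tell look-alikes from the thing itself.
- spotter.look_for(picture, query): "at" ([column, row] as shares, 0 to 1, of the picture: columns of its width, rows of its height, amid what is visible of it).
The state is a dict: "time_s": time; "q": joint angles; "qvel": joint speeds; "joint_efforts": joint torques, N m; "position": TCP position; "tool_rot": TCP orientation; "ft_force": force on the tool from outside, world axes, zero at the start; "wrist_torque": the same for the moment, N m; "grip_width": finger opening in m; "gripper_force": force on a finger pad.
Only numpy, scipy, OpenCV 4.12 (cv2) and the standard library are available. Lean on these libraries where they do the work, as an engineer would, in place of code of your own. Each camera call takes 0.05 s, during which the arm holds its last target. There are 200 camera calls.

## Task

Two bean moisture meters lie face down on the bench and only one has its battery cover. Pinch the cover's two opposing side tabs together to free it, lift it off, and fit it to the other meter, whose battery carrier may have slid off centre, so feel for the opening: press the cover fully home against the battery spring and let the tabs go so that both latch under the rim. Squeeze, pull and press gently, forcing nothing, and leave the mug, jar and brush alone.

Things in the scene. Friction and masses are not known exactly. Their poses are not given: they have to be found in the camera images.
- cover_grip (a point): Point midway between the two upright tabs of the grey battery cover, half-way up them: 13 mm above the plate's upper face. z up; the tabs face each other along y and are pressed together along y. Each tab is 26 mm wide (x), 6 mm thick, top 13.5 mm above this point; outer faces 56 mm apart at rest, 46 mm pressed. A fixed block 33 mm long (y), 14 mm high stands between them.
- cover: Battery cover, 0.12 kg; origin at the centre of its plate's underside, 17 mm below cover_grip. Plate 64 (x) x 100 (y) x 4 mm: fingers beside the tabs must stay above it. Underneath: a locating frame 47 (x) x 53 mm, 5 mm deep, below it a 42 x 50 mm foot 3 mm deep, and on each tab a hook 20 mm wide (x), flat on top, rounded below, 14.5 mm down. Fits turned by 180 degrees too.
- tab_left (a joint): Travel in m of the tab on the cover's +y side: 0 out (at rest, latched), 0.005 fully pressed in. Its spring needs about 4 N to start and 11 N to end; more than about 45 N would crack the tab. The hook lies 3.5 mm under the bay's rim at rest, clears it from 3.5 mm of travel and is 1.5 mm inside the opening when fully pressed.
- tab_right (a joint): The same for the tab on the cover's -y side. Both must be pressed beyond 3.5 mm at once; a hook still caught holds the cover fast. Neither pull nor press the cover against a meter with over 40 N; 10 to 25 N on the cover is enough to seat it.
- covered_meter: The meter that wears the cover at the start; origin at the centre of its underside. A white plastic block 170 (x) x 120 (y) x 60 mm lying face down, with four rubber feet 3 mm high near its upper corners; it does not move.
- covered_meter_bay (a point): Centre of that meter's battery bay, in the plane of its upper face, 60 mm above the bench; z up, x along the meter's long side, y across. Its carrier is central. In both carriers a copper block on a spring pushes the cover up: 3 N when it meets the cover 5 mm above home, 6 N on a latched cover (plate up to 1.5 mm above the face), 7 N with the plate on the face.
- open_meter: The other meter, the same but without cover; origin at the centre of its underside; it does not move. In its face is a well 75 (x) x 94 mm holding the white battery carrier, 60 (x) x 92 mm, top flush with the face. The carrier sits anywhere up to 7 mm either way along x from the well's centre; where is not reported (it is seen, or felt for). It is stiff: it does not shift under 40 N.
- open_meter_bay (a point): Centre of that well (NOT of the carrier) in the plane of the meter's face, 60 mm above the bench; axes as for the other bay; the cover's x and y go along this x and y. The carrier's opening, centred in the carrier and so off this point along x only, is 50 (x) x 56 mm (y); its rim is 6 mm thick with space below it on both y sides for the hooks, which fit once the plate is within 1.5 mm of the face.
- mug: White mug, 80 mm across and 90 mm high, beyond the meters; leave it alone.
- sample_jar: Closed jar, 70 mm across and 120 mm high; leave it alone.
- brush: Hand brush lying on the bench; leave it alone.
Mind the look-alikes: they are no part of the job. What is meant by the cover is not blue, orange or yellow, and is the smaller of those in its own colour.

How it is judged (in metres and radians):
On the way, in this order (a step that is already met when the one before it is completed fails the run):
1. both tabs pressed in together while the cover still sits in its first bay (value of joint each of tab_left, tab_right above 0.0033 m and z of cover in the frame of covered_meter_bay below 0.01 m and horizontal distance between cover and covered_meter_bay below 0.006 m), for 0.1 s.
2. the cover lifted clear of the first meter (z of cover in the frame of covered_meter_bay above 0.02 m), for 0.1 s.
At the end, for the whole second after the job is handed in: The cover lies in the open meter's bay, wherever its carrier sits (within 11 mm of the well's centre), along the bay, level and with its plate no more than 3 mm above the meter's face, both tabs sprung out (less than 1.5 mm of travel) so the hooks are under the rim, at rest and released (horizontal distance between cover and open_meter_bay below 0.011 m and z of cover in the frame of open_meter_bay between -0.002 and 0.003 m and angle between the x axis of cover and the x axis of open_meter_bay, either way round below 0.12 rad and angle between cover's own z axis and vertical below 0.1 rad and value of joint each of tab_left, tab_right below 0.0015 m and linear speed of cover below 0.02 m/s); the robot touches nothing.
It fails at once if a tab squeezed with more than 45 N (contact force between the fingers and tab_left above 45 N or contact force between the fingers and tab_right above 45 N).
It fails at once if the cover forced (over 40 N) against the first meter (contact force between cover and covered_meter above 40 N).
It fails at once if the cover forced (over 40 N) against the second meter (contact force between cover and open_meter above 40 N).
It fails at once if a meter struck by the robot with more than 30 N (contact force between any of the arm, the fingers and covered_meter above 30 N or contact force between any of the arm, the fingers and open_meter above 30 N).
It fails at once if the mug, jar or brush moved by more than 20 mm (distance of any of mug, sample_jar, brush from where it was at the start of the episode above 0.02 m).
It also fails if it takes over 56 s, if anything falls off the work surface, if the arm or the gripper's body presses on something with over 40 N, if the wrist force passes 120 N, or if a joint passes its speed limit or range.

## Working session

There is one attempt and no reset: what is moved stays moved. The work goes in short steps, Python scripts to look and compute and a shell command to move; the robot and the scene stay as the last step left them, time stands still between calls to the robot, and variables do not carry over. Pictures are saved under pics/ and viewed, at most 10 in all, crops included, and the job is handed in when it is done.

```bash
ls; mkdir -p pics; cat > h.py <<'E'
import numpy as np, cv2
from rig import env, optics, spotter
def ray(p,uv):
    K=np.array(p["intrinsics"],float);D=np.array(p["distortion"],float);T=np.array(p["pose"],float)
    n=cv2.undistortPoints(np.array([[uv]],float),K,D)[0,0]
    d=T[:3,:3]@np.array([n[0],-n[1],-1.]);return T[:3,3],d
def atz(p,uv,z):
    o,d=ray(p,uv);return o+d*(z-o[2])/d[2]
def proj(p,X):
    K=np.array(p["intrinsics"],float);D=np.array(p["distortion"],float);T=np.array(p["pose"],float)
    c=(np.array(X,float).reshape(-1,3)-T[:3,3])@T[:3,:3]; c=c*[1,-1,-1]
    return cv2.projectPoints(c,np.zeros(3),np.zeros(3),K,D)[0][:,0]
def save(p,n,crop=None,f=1):
    im=p["color"][:,:,::-1]
    if crop: im=im[crop[1]:crop[3],crop[0]:crop[2]]
    cv2.imwrite("pics/"+n,cv2.resize(im,None,fx=f,fy=f,interpolation=cv2.INTER_CUBIC))
E
python3 - <<'E'
from h import *
s=env.observe();print(s["time_s"],s["position"],s["tool_rot"],s["ft_force"],s["grip_width"])
P=[optics.get_image(n) for n in("scene","top","wrist")]
cv2.imwrite("pics/a.png",cv2.resize(np.hstack([P[0]["color"],P[1]["color"]])[:,:,::-1],(800,300),interpolation=cv2.INTER_AREA))
save(P[1],"top.png",f=1.5)
for n,p in zip("STW",P):
  print(n,np.round(p["pose"],3).tolist())
  for q in("cover","cover_grip","covered_meter","open_meter"):
    for r in spotter.look_for(p,q)[:6]:
      uv=np.array(r["at"])*[512,384];print(n,q,round(r["score"],2),uv.round(),atz(p,uv,.07).round(3))
E
```

```text
pics
0.0 [0.17797382 0.52010389 0.23071267] [[-9.46103996e-01  3.23862205e-01 -7.06933285e-04]
 [ 3.23862869e-01  9.46103209e-01 -1.24899659e-03]
 [ 2.64329058e-04 -1.41063011e-03 -9.99998970e-01]] [-0.00166257 -1.07946302  0.21366688] 0.08530205688310967
S [[0.804, -0.502, 0.32, 0.983], [0.595, 0.684, -0.422, -0.587], [-0.007, 0.53, 0.848, 1.217], [0.0, 0.0, 0.0, 1.0]]
S cover 0.8 [295. 112.] [0.479 0.335 0.07 ]
S cover 0.75 [282. 152.] [0.543 0.156 0.07 ]
S cover 0.67 [340. 174.] [0.744 0.198 0.07 ]
S cover 0.61 [215. 168.] [ 0.403 -0.024  0.07 ]
S cover 0.57 [245. 117.] [0.349 0.209 0.07 ]
S cover_grip 0.89 [245. 114.] [0.341 0.22  0.07 ]
S cover_grip 0.74 [282. 151.] [0.54 0.16 0.07]
S cover_grip 0.69 [297. 110.] [0.479 0.347 0.07 ]
S cover_grip 0.68 [216. 163.] [ 0.392 -0.008  0.07 ]
S cover_grip 0.58 [338. 172.] [0.734 0.2   0.07 ]
S covered_meter 0.71 [284. 164.] [0.574 0.123 0.07 ]
T [[0.031, 0.984, -0.175, 0.364], [-1.0, 0.031, -0.001, -0.004], [0.004, 0.175, 0.985, 1.115], [0.0, 0.0, 0.0, 1.0]]
T cover 0.93 [104. 219.] [0.461 0.351 0.07 ]
T cover 0.92 [157. 122.] [0.708 0.24  0.07 ]
T cover 0.77 [182. 193.] [0.532 0.165 0.07 ]
T cover 0.72 [148. 281.] [0.319 0.234 0.07 ]
T cover 0.55 [241. 266.] [0.362 0.016 0.07 ]
T cover 0.49 [187. 206.] [0.499 0.152 0.07 ]
T cover_grip 0.91 [146. 281.] [0.318 0.239 0.07 ]
T cover_grip 0.75 [156. 126.] [0.698 0.24  0.07 ]
T cover_grip 0.73 [180. 194.] [0.529 0.171 0.07 ]
T cover_grip 0.71 [103. 218.] [0.462 0.355 0.07 ]
T cover_grip 0.68 [243. 261.] [0.372 0.012 0.07 ]
T covered_meter 0.91 [185. 206.] [0.5   0.155 0.07 ]
T open_meter 0.8 [304. 194.] [ 0.538 -0.131  0.07 ]
W [[0.324, -0.901, -0.288, 0.104], [0.946, 0.308, 0.1, 0.546], [-0.001, -0.304, 0.953, 0.374], [0.0, 0.0, 0.0, 1.0]]
W cover 0.79 [ 85. 288.] [0.248 0.275 0.07 ]
W cover 0.44 [246. 334.] [0.38 0.44 0.07]
W cover_grip 0.67 [248. 334.] [0.382 0.443 0.07 ]
W cover_grip 0.57 [ 84. 287.] [0.247 0.274 0.07 ]
```

View pics/top.png

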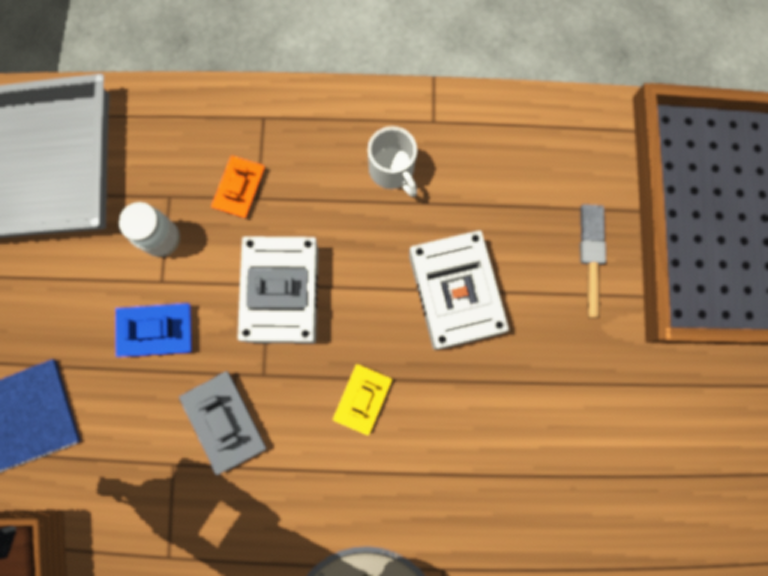

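View pics/a.png

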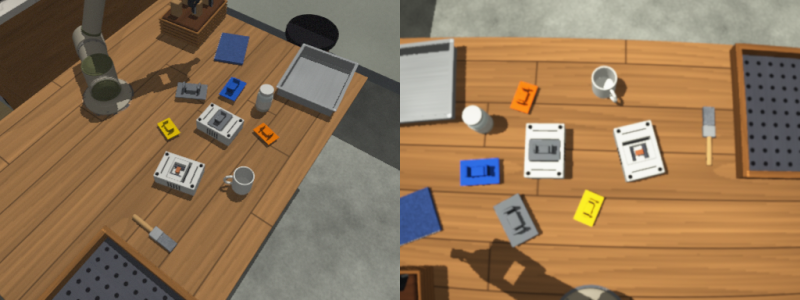

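Candidates for the cover in the top image (native px) are: grey on the meter (184,192), larger grey (150,281), blue (102,219), orange (160,124) and yellow (242,266). I choose the smaller grey one, seated on the white meter at (184,192). The open meter is at (306,193), with a dark gap on its far side, so its carrier has slid toward the robot. Next I measure the feet and check a close crop.

```bash
python3 - <<'E'
from h import *
p=optics.get_image("top")
im=p["color"]; g=cv2.cvtColor(im,cv2.COLOR_RGB2GRAY).astype(float)
F={1:[(250,244),(308,244),(246,333),(308,334)],2:[(419,252),(475,239),(441,339),(499,325)]}
for m,L in F.items():
  W=[]
  for (u,v) in L:
    u=u/1.5;v=v/1.5;u0,v0=int(round(u)),int(round(v))
    w=np.clip(170-g[v0-4:v0+5,u0-4:u0+5],0,None)
    yy,xx=np.mgrid[v0-4:v0+5,u0-4:u0+5]
    r=(xx-u)**2+(yy-v)**2<12; w=w*r
    W.append(atz(p,((w*xx).sum()/w.sum(),(w*yy).sum()/w.sum()),.062))
  W=np.array(W);print(m,W.round(4).tolist(),"c",W.mean(0).round(4))
  d=(W[0]+W[1]-W[2]-W[3])/2;print("long",np.linalg.norm(d),"yaw",np.degrees(np.arctan2(d[1],d[0])))
  e=(W[0]+W[2]-W[1]-W[3])/2;print("short",np.linalg.norm(e),"yaw y",np.degrees(np.arctan2(-e[0],e[1])))
a=cv2.resize(im[150:240,150:215],(390,540),interpolation=cv2.INTER_CUBIC);b=cv2.resize(im[150:240,272:342],(410,540),interpolation=cv2.INTER_CUBIC)
cv2.imwrite("pics/b.png",np.hstack([a,b])[:,:,::-1])
E
```

```text
1 [[0.6082, 0.2105, 0.062], [0.6105, 0.1146, 0.062], [0.461, 0.2071, 0.062], [0.4625, 0.1107, 0.062]] c [0.5355 0.1607 0.062 ]
long 0.1476196356539284 yaw 1.4190400575455302
short 0.0961190722974696 yaw y 1.1481047944271665
2 [[0.6032, -0.0692, 0.062], [0.6289, -0.161, 0.062], [0.4604, -0.1084, 0.062], [0.4864, -0.2008, 0.062]] c [ 0.5447 -0.1349  0.062 ]
long 0.1479888930081609 yaw 15.47444468023891
short 0.09565286131921243 yaw y 15.67052729429476
```

View pics/b.png

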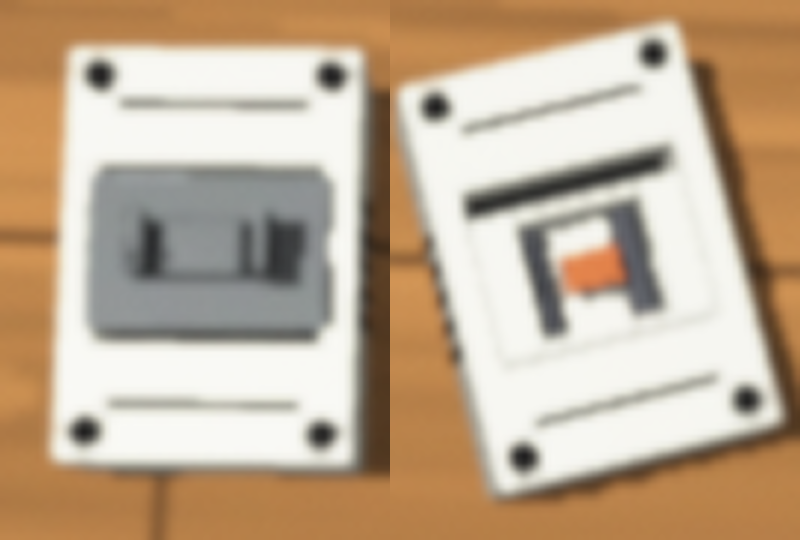

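The crop confirms it: the grey cover sits on the left meter (bay centre about (0.5355, 0.161), yaw 1.3°). The right meter is open, with yaw about 15.5° and its carrier slid toward the robot. Now I move above the cover.

```bash
python3 -m crank '[8.5,0,0,0,-0.117, 8.5,0,0,0,-0.117, 8.5,0,0,0,-0.117, 8.5,-2.69,-2.83,0,0, 8.5,-2.69,-2.83,0,0, 8.5,-2.69,-2.83,0,0, 8.5,-2.69,-2.83,0,0, 8.5,-2.69,-2.83,0,0]' 30
python3 -m crank '[8.5,-2.69,-2.83,0,0, 8.5,-2.69,-2.83,0,0, 8.5,-2.69,-2.83,0,0, 8.5,-2.69,-2.83,0,0, 8.5,-2.69,-2.83,0,0, 8.5,-2.69,-2.83,0,0, 8.5,-2.69,-2.83,0,0, 8.5,-2.69,-2.83,0,0]'
python3 -m crank '[8.5,0,0,0,0, 8.5,0,0,0,0,8.5,0,0,0,0,8.5,0,0,0,0,8.5,0,0,0,0,8.5,0,0,0,0,8.5,0,0,0,0,8.5,0,0,0,0]'
python3 - <<'E'
from h import *
s=env.observe();print(s["position"],s["tool_rot"])
p=optics.get_image("wrist");save(p,"w1.png",f=1.5)
print(np.round(p["pose"],3).tolist())
for q in("cover","cover_grip"):
  for r in spotter.look_for(p,q)[:2]:
    uv=np.array(r["at"])*[512,384];print(q,round(r["score"],2),uv.round(),atz(p,uv,.077).round(4))
E
```

```text
time_s: 1.47
position: [0.3165, 0.3803, 0.2314]
tool_rot: [[-1.0, -0.022, 0.0], [-0.022, 1.0, 0.0], [-0.0, 0.0, -1.0]]
ft_force: [0.7, 0.9, -0.1]
grip_width: 0.0853
gripper_force: 0.0
time_s: 2.13
position: [0.5367, 0.1582, 0.2315]
tool_rot: [[-1.0, -0.021, 0.0], [-0.021, 1.0, 0.0], [-0.0, 0.0, -1.0]]
ft_force: [-0.2, 0.3, -0.3]
grip_width: 0.0849
gripper_force: 0.0
time_s: 2.8
position: [0.5353, 0.1604, 0.2315]
tool_rot: [[-1.0, -0.022, 0.0], [-0.022, 1.0, -0.0], [-0.0, -0.0, -1.0]]
ft_force: [-0.1, 0.4, 0.5]
grip_width: 0.0853
gripper_force: 0.0
[0.53527532 0.16036456 0.23147467] [[-9.99758641e-01 -2.19686125e-02  1.97220646e-04]
 [-2.19686216e-02  9.99758660e-01 -4.39660981e-05]
 [-1.96207175e-04 -4.82881523e-05 -9.99999980e-01]]
[[-0.022, -0.952, -0.305, 0.456], [1.0, -0.02, -0.007, 0.159], [0.0, -0.305, 0.952, 0.375], [0.0, 0.0, 0.0, 1.0]]
cover 0.91 [309. 288.] [0.6757 0.2323 0.077 ]
cover 0.8 [347.  16.] [0.3837 0.2431 0.077 ]
cover_grip 0.91 [436. 108.] [0.4617 0.3415 0.077 ]
cover_grip 0.67 [121.  27.] [0.3965 0.0364 0.077 ]
```

View pics/w1.png

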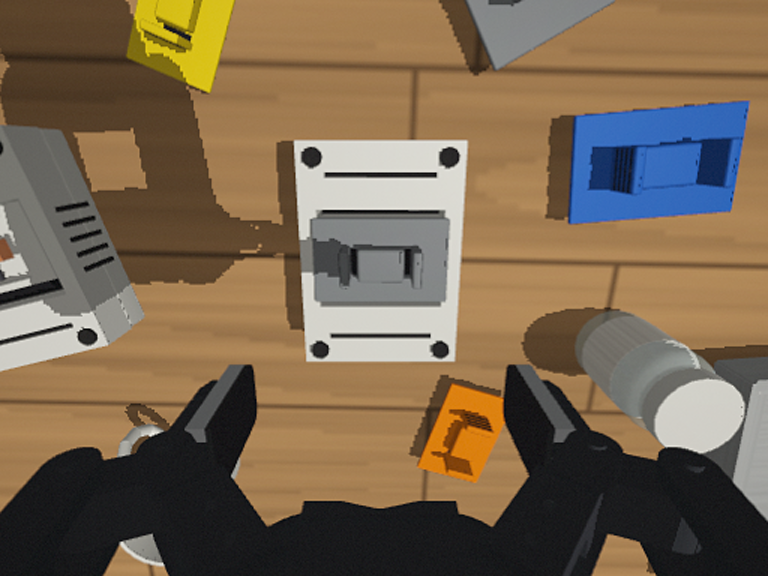

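The wrist view shows the cover plate at about (210,175) native, with the tabs at columns 229 and 279. The feet are at (207,105), (299,105), (213,233) and (293,233). I measure the cover from those.

```bash
python3 - <<'E'
from h import *
p=optics.get_image("wrist");im=p["color"];g=cv2.cvtColor(im,cv2.COLOR_RGB2GRAY).astype(float)
W=[]
for (u,v) in [(311,157),(449,157),(320,349),(440,349)]:
    u0,v0=int(u/1.5),int(v/1.5);yy,xx=np.mgrid[v0-9:v0+10,u0-9:u0+10]
    w=np.clip(120-g[v0-9:v0+10,u0-9:u0+10],0,None)
    W.append(atz(p,((w*xx).sum()/w.sum(),(w*yy).sum()/w.sum()),.0625))
W=np.array(W);print("feet",W.round(4).tolist(),W.mean(0).round(4))
d=(W[2]+W[3]-W[0]-W[1])/2;print(np.linalg.norm(d),np.degrees(np.arctan2(d[1],d[0])))
C=np.array([atz(p,np.array(c)/1.5,.064) for c in[(311,220),(447,218),(445,304),(315,306)]]);print("plate",C.round(4).tolist(),C.mean(0).round(4))
save(p,"w2.png",(195,130,315,215),6)
E
```

```text
feet [[0.4632, 0.1115, 0.0625], [0.4612, 0.2072, 0.0625], [0.6101, 0.115, 0.0625], [0.6078, 0.2096, 0.0625]] [0.5356 0.1608 0.0625]
0.14678226460937444 1.134737858875796
plate [[0.5074, 0.1104, 0.064], [0.5039, 0.2085, 0.064], [0.5699, 0.2115, 0.064], [0.5737, 0.1117, 0.064]] [0.5387 0.1605 0.064 ]
```

View pics/w2.png

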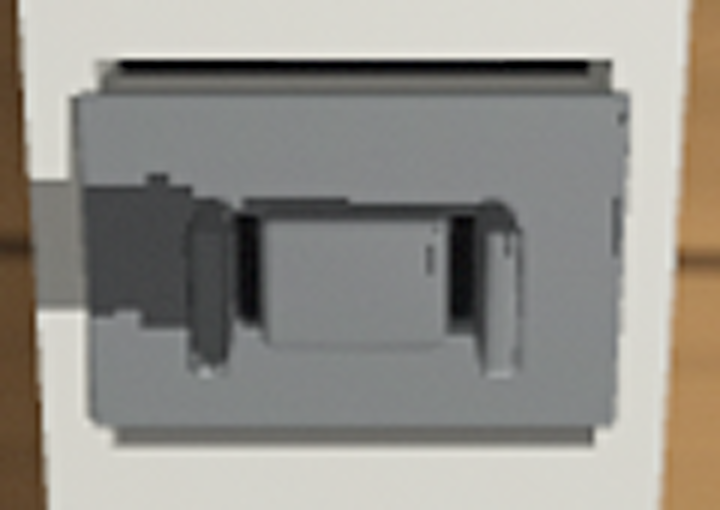

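```bash
python3 -m crank '[8.5,-0.17,0,3,0, 8.5,0,0,3,0, 8.5,0,0,3,0, 8.5,0,0,3,0, 8.5,0,0,2,0, 7.5,0,0,1,0, 7.0,0,0,0.7,0, 7.0,0,0,0.5,0]' 25
python3 -m crank '[6.6,0,0,0.2,0, 6.4,0,0,0,0, 6.2,0,0,0,0, 6.0,0,0,0,0, 5.8,0,0,0,0, 5.7,0,0,0,0, 5.6,0,0,0,0, 5.5,0,0,0,0]'
```

```text
time_s: 3.67
position: [0.5376, 0.16, 0.0694]
tool_rot: [[-1.0, -0.021, 0.001], [-0.021, 1.0, 0.0], [-0.001, 0.0, -1.0]]
ft_force: [-0.0, -0.2, 0.9]
grip_width: 0.07
gripper_force: 0.0
time_s: 4.33
position: [0.5376, 0.1601, 0.0679]
tool_rot: [[-1.0, -0.021, 0.001], [-0.021, 1.0, 0.0], [-0.001, 0.0, -1.0]]
ft_force: [-0.2, 3.0, 5.5]
grip_width: 0.0553
gripper_force: 4.1
```

```bash
python3 -m crank '[5.4,0,0.03,0,0, 5.3,0,0.03,0,0, 5.2,0,0,0,0, 5.1,0,0,0,0, 5.0,0,0,0,0, 4.9,0,0,0,0, 4.8,0,0,0,0, 4.7,0,0,0,0]'
python3 -m crank '[4.6,0,0,0,0, 4.5,0,0,0,0, 4.4,0,0,0,0, 4.4,0,0,0,0, 4.4,0,0,0,0, 4.4,0,0,0,0, 4.4,0,0,0,0, 4.4,0,0,0,0]'
```

```text
time_s: 5.0
position: [0.5375, 0.1605, 0.068]
tool_rot: [[-1.0, -0.021, 0.001], [-0.021, 1.0, -0.0], [-0.001, -0.0, -1.0]]
ft_force: [-0.9, 0.7, 8.9]
grip_width: 0.0474
gripper_force: 10.2
time_s: 5.67
position: [0.5376, 0.1606, 0.0685]
tool_rot: [[-1.0, -0.021, 0.002], [-0.021, 1.0, 0.0], [-0.002, 0.0, -1.0]]
ft_force: [-2.1, 0.8, 13.0]
grip_width: 0.045
gripper_force: 23.7
```

```bash
python3 -m crank '[4.4,0,0,-0.1,0, 4.4,0,0,-0.1,0, 4.4,0,0,-0.1,0, 4.4,0,0,-0.1,0, 4.4,0,0,-0.15,0, 4.4,0,0,-0.2,0, 4.4,0,0,-0.3,0, 4.4,0,0,-0.3,0]'
```

```text
time_s: 6.33
position: [0.5365, 0.1604, 0.0804]
tool_rot: [[-1.0, -0.021, -0.002], [-0.021, 1.0, -0.0], [0.002, -0.0, -1.0]]
ft_force: [-0.1, -0.4, -1.9]
grip_width: 0.0452
gripper_force: 26.6
```

```bash
python3 -m crank '[4.4,0,0,-2,0, 4.4,0,0,-3,0, 4.4,0,0,-3,0, 4.4,0,0,-3,0, 4.4,0,-1,-3,0, 4.4,-0.5,-2,0,0, 4.4,-0.7,-3,0,0, 4.4,-0.7,-3,0,0]'
python3 -m crank '[4.4,-0.7,-3,0,0, 4.4,-0.7,-3,0,0, 4.4,-0.7,-3,0,0, 4.4,-0.7,-3,0,0, 4.4,-0.7,-3,0,0, 4.4,-0.7,-3,0,0, 4.4,-0.35,-2.2,0,0, 4.4,0,-2,0,0]'
python3 -m crank '[4.4,0,0,0,-0.125, 4.4,0,0,0,-0.125, 4.4,0,0,0,0, 4.4,0,0,0,0, 4.4,0,0,0,0, 4.4,0,0,0,0, 4.4,0,0,0,0, 4.4,0,0,0,0]'
python3 - <<'E'
from h import *
p=optics.get_image("wrist");save(p,"w3.png",f=1.5)
np.save("pose.npy",p["pose"])
E
```

```text
time_s: 7.0
position: [0.5578, 0.0704, 0.2212]
tool_rot: [[-1.0, -0.023, -0.0], [-0.023, 1.0, -0.0], [0.0, -0.0, -1.0]]
ft_force: [0.9, 0.1, -1.5]
grip_width: 0.0445
gripper_force: 26.6
time_s: 7.67
position: [0.6082, -0.1518, 0.2201]
tool_rot: [[-1.0, -0.02, -0.002], [-0.02, 1.0, 0.0], [0.002, 0.001, -1.0]]
ft_force: [0.5, -0.1, -2.4]
grip_width: 0.0453
gripper_force: 26.6
time_s: 8.33
position: [0.6083, -0.1498, 0.2208]
tool_rot: [[-0.964, -0.267, -0.0], [-0.267, 0.964, 0.0], [0.0, 0.0, -1.0]]
ft_force: [0.7, -0.1, -2.2]
grip_width: 0.0447
gripper_force: 26.6
```

View pics/w3.png

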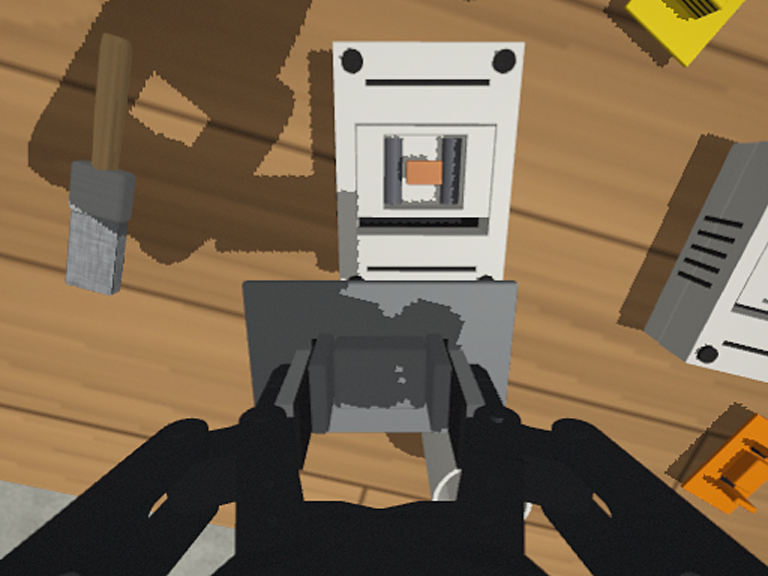

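The opening is in view at native corners (256,90), (311,90), (309,139) and (257,139). The carrier is almost fully toward the robot. The held cover's near plate edge runs (163,187)–(344,187). I now work out the offset.

```bash
python3 - <<'E'
from h import *
s=env.observe();p=optics.get_image("wrist");im=p["color"];g=cv2.cvtColor(im,cv2.COLOR_RGB2GRAY).astype(float)
R=np.array(s["tool_rot"]);t=np.array(s["position"])
def T(X): return (R.T@(np.array(X)-t)*1000).round(1)
def show(n,L,z):
  C=np.array([T(atz(p,np.array(c)/1.5,z)) for c in L]);print(n,C[:,:2].tolist(),"mean",C.mean(0)[:2])
show("opening",[(384,135),(466,135),(464,208),(385,208)],.06)
show("carrier",[(356,125),(496,125),(490,217),(358,217)],.06)
show("wellfar",[(358,234),(489,234)],.06)
show("plate edge",[(244,281),(516,281)],t[2]-.0045)
show("meter top/bot edges",[(333,42),(524,42)],.06)
show("feet",[(352,61),(504,61)],.0625)
print("col profile row 165",g[110,236:250].astype(int),g[110,305:320].astype(int))
for c in (262,303): print("rows col",c,list(enumerate(g[78:100,c].astype(int),78)),list(enumerate(g[130:162,c].astype(int),130)))
print("cols row 112",list(enumerate(g[112,250:262].astype(int),250)),list(enumerate(g[112,300:316].astype(int),300)))
print("plate col 250 rows",list(enumerate(g[182:192,220].astype(int),182)),"cols row200",list(enumerate(g[195,158:170].astype(int),158)),list(enumerate(g[195,336:350].astype(int),336)))
save(p,"w4.png",(232,76,336,164),7)
E
```

```text
opening [[86.7, 3.6], [86.7, 58.3], [38.4, 59.8], [38.4, 4.4]] mean [62.55  31.525]
carrier [[92.9, -15.0], [92.9, 77.7], [32.1, 78.5], [32.1, -14.6]] mean [62.5  31.65]
wellfar [[20.0, -14.8], [19.9, 78.8]] mean [19.95 32.  ]
plate edge [[33.1, -48.1], [33.1, 49.4]] mean [33.1   0.65]
meter top/bot edges [[141.7, -28.5], [141.6, 91.2]] mean [141.65  31.35]
feet [[130.6, -16.7], [130.5, 79.0]] mean [130.55  31.15]
col profile row 165 [208 160 200 216 215 216 216 216 215 216 215 215 215 216] [ 46  58 113 127 110 161 211 221 219 219 220 219 219 219 219]
rows col 262 [(78, np.int64(217)), (79, np.int64(216)), (80, np.int64(218)), (81, np.int64(210)), (82, np.int64(156)), (83, np.int64(143)), (84, np.int64(205)), (85, np.int64(219)), (86, np.int64(217)), (87, np.int64(217)), (88, np.int64(213)), (89, np.int64(186)), (90, np.int64(150)), (91, np.int64(166)), (92, np.int64(103)), (93, np.int64(101)), (94, np.int64(101)), (95, np.int64(102)), (96, np.int64(102)), (97, np.int64(102)), (98, np.int64(102)), (99, np.int64(102))] [(130, np.int64(104)), (131, np.int64(106)), (132, np.int64(106)),
[... 2524 characters left out ...]
, np.int64(126)), (187, np.int64(54)), (188, np.int64(65)), (189, np.int64(69)), (190, np.int64(70)), (191, np.int64(69))] cols row200 [(158, np.int64(132)), (159, np.int64(132)), (160, np.int64(133)), (161, np.int64(112)), (162, np.int64(77)), (163, np.int64(65)), (164, np.int64(67)), (165, np.int64(70)), (166, np.int64(69)), (167, np.int64(69)), (168, np.int64(69)), (169, np.int64(71))] [(336, np.int64(139)), (337, np.int64(140)), (338, np.int64(139)), (339, np.int64(139)), (340, np.int64(140)), (341, np.int64(140)), (342, np.int64(140)), (343, np.int64(137)), (344, np.int64(126)), (345, np.int64(125)), (346, np.int64(129)), (347, np.int64(130)), (348, np.int64(129)), (349, np.int64(131))]
```

View pics/w4.png

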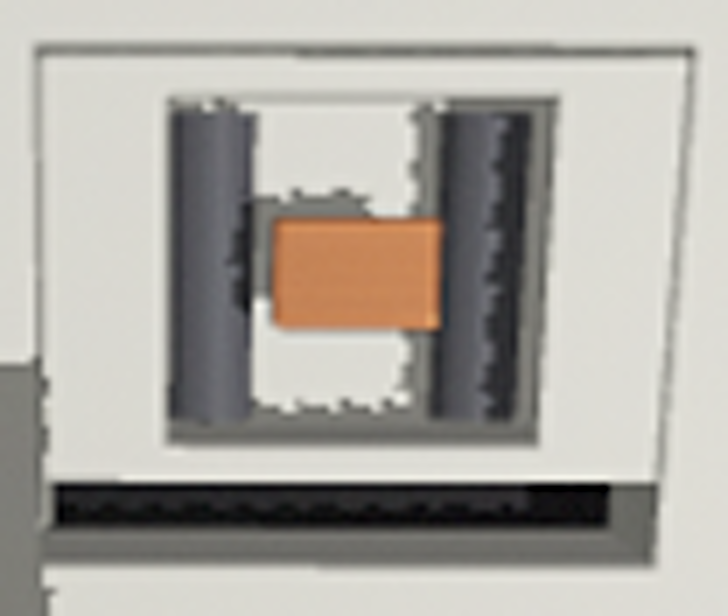

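Offset to the opening: tool x +6.26 cm, y +3.13 cm. The carrier sits about 6 mm off, yaw is aligned, and this agrees with the top camera within 1 mm. Moving over it.

```bash
python3 -m crank '[4.4,2,1,0,0, 4.4,2,1,1,0, 4.4,1.26,0.6,2,0, 4.4,1,0.53,2.5,0, 4.4,0,0,2.5,0, 4.4,0,0,2,0, 4.4,0,0,1.5,0, 4.4,0,0,1,0]' 30
python3 -m crank '[4.4,0,0,0,0, 4.4,0,0,0,0, 4.4,0,0,0.1,0, 4.4,0,0,0.2,0, 4.4,0,0,0.2,0, 4.4,0,0,0.2,0, 4.4,0,0,0.2,0, 4.4,0,0,0.1,0]'
```

```text
time_s: 9.1
position: [0.5391, -0.1364, 0.0944]
tool_rot: [[-0.964, -0.268, -0.002], [-0.268, 0.964, 0.001], [0.001, 0.001, -1.0]]
ft_force: [-0.0, -0.4, -1.1]
grip_width: 0.0445
gripper_force: 31.2
time_s: 9.77
position: [0.5396, -0.1366, 0.0856]
tool_rot: [[-0.963, -0.268, -0.0], [-0.268, 0.963, 0.0], [0.0, 0.0, -1.0]]
ft_force: [-0.8, -0.0, -0.8]
grip_width: 0.0444
gripper_force: 31.2
```

```bash
python3 -m crank '[4.4,0,0.03,0.1,0, 4.4,0,0,0.1,0, 4.4,0,0,0.1,0, 4.4,0,0,0.1,0, 4.4,0,0,0.1,0, 4.4,0,0,0.1,0, 4.4,0,0,0.1,0, 4.4,0,0,0,0]'
```

```text
time_s: 10.43
position: [0.5395, -0.1363, 0.0786]
tool_rot: [[-0.963, -0.268, -0.0], [-0.268, 0.963, 0.0], [0.0, 0.0, -1.0]]
ft_force: [1.6, -0.9, -2.0]
grip_width: 0.0448
gripper_force: 31.2
```

```bash
python3 -m crank '[4.4,0,0,0.1,0, 4.4,0,0,0.05,0, 4.4,0,0,0.05,0, 4.4,0,0,0.05,0, 4.4,0,0,0.05,0, 4.4,0,0,0.05,0, 4.4,0,0,0,0, 4.4,0,0,0,0]'
```

```text
time_s: 11.1
position: [0.5395, -0.1363, 0.0753]
tool_rot: [[-0.963, -0.268, -0.0], [-0.268, 0.963, 0.0], [0.0, 0.0, -1.0]]
ft_force: [0.5, -0.1, -2.0]
grip_width: 0.0447
gripper_force: 31.2
```

```bash
python3 -m crank '[4.4,0,0,0.05,0, 4.4,0,0,0.05,0, 4.4,0,0,0.05,0, 4.4,0,0,0.05,0, 4.4,0,0,0.05,0, 4.4,0,0,0.05,0, 4.4,0,0,0,0, 4.4,0,0,0,0]'
```

```text
time_s: 11.77
position: [0.5396, -0.1363, 0.0725]
tool_rot: [[-0.963, -0.268, 0.0], [-0.268, 0.963, -0.0], [-0.0, -0.0, -1.0]]
ft_force: [-0.7, 0.8, 2.3]
grip_width: 0.0446
gripper_force: 32.3
```

```bash
python3 -m crank '[4.4,0,0,0.05,0, 4.4,0,0,0.05,0, 4.4,0,0,0.05,0, 4.4,0,0,0.05,0, 4.4,0,0,0.05,0, 4.4,0,0,0,0, 4.4,0,0,0,0, 4.4,0,0,0,0]'
```

```text
time_s: 12.43
position: [0.5396, -0.1363, 0.0699]
tool_rot: [[-0.963, -0.268, 0.0], [-0.268, 0.963, -0.0], [-0.0, -0.0, -1.0]]
ft_force: [-1.2, 0.3, 4.4]
grip_width: 0.0449
gripper_force: 32.9
```

```bash
python3 -m crank '[4.4,0,0,0.05,0, 4.4,0,0,0.05,0, 4.4,0,0,0.05,0, 4.4,0,0,0.02,0, 4.4,0,0,0,0, 4.4,0,0,0,0, 4.4,0,0,0,0, 4.4,0,0,0,0]'
```

```text
time_s: 13.1
position: [0.5396, -0.1364, 0.0688]
tool_rot: [[-0.963, -0.268, 0.0], [-0.268, 0.963, -0.0], [-0.0, -0.0, -1.0]]
ft_force: [-2.6, 1.5, 9.8]
grip_width: 0.0447
gripper_force: 34.7
```

```bash
python3 -m crank '[4.4,0,0,0.05,0, 4.4,0,0,0.02,0, 4.6,0,0,0,0, 4.7,0,0,0.03,0, 4.8,0,0,0.03,0, 4.9,0,0,0.03,0, 5.0,0,0,0.03,0, 5.1,0,0,0,0]'
python3 -m crank '[5.2,0,0,0,0, 5.3,0,0,0,0, 5.4,0,0,0,0, 5.5,0,0,0,0, 5.6,0,0,0,0, 5.7,0,0,0,0, 5.8,0,0,0,0, 5.9,0,0,0,0]'
```

```text
time_s: 13.77
position: [0.5398, -0.1366, 0.067]
tool_rot: [[-0.963, -0.268, 0.001], [-0.268, 0.963, -0.001], [-0.001, -0.001, -1.0]]
ft_force: [-3.6, 0.4, 11.6]
grip_width: 0.0512
gripper_force: 7.6
time_s: 14.43
position: [0.5395, -0.1363, 0.0658]
tool_rot: [[-0.963, -0.268, -0.0], [-0.268, 0.963, 0.0], [0.0, 0.0, -1.0]]
ft_force: [0.1, 0.6, 0.1]
grip_width: 0.0591
gripper_force: 0.0
```

```bash
python3 -m crank '[6.5,0,0,0,0, 7.0,0,0,-0.3,0, 7.5,0,0,-0.7,0, 8,0,0,-2,0, 8.5,0,0,-3,0, 8.5,0,0,-3,0, 8.5,0,0,-3,0, 8.5,0,0,-3,0]'
python3 -m crank '[8.5,0,0,-2,0, 8.5,0,0,0,0, 8.5,0,0,0,0, 8.5,0,0,0,0, 8.5,0,0,0,0, 8.5,0,0,0,0, 8.5,0,0,0,0, 8.5,0,0,0,0]'
python3 - <<'E'
from h import *
s=env.observe();p=optics.get_image("wrist");im=p["color"]
R=np.array(s["tool_rot"]);t=np.array(s["position"])
c=proj(p,[[0.5396,-.1363,.064]])[0];print(c)
u,v=c.astype(int);save(p,"w5.png",(max(u-75,0),max(v-70,0),u+75,v+70),5)
E
```

```text
time_s: 15.1
position: [0.5393, -0.1361, 0.2185]
tool_rot: [[-0.963, -0.268, 0.001], [-0.268, 0.963, -0.0], [-0.0, -0.0, -1.0]]
ft_force: [0.2, 0.0, 0.6]
grip_width: 0.085
gripper_force: 0.0
time_s: 15.77
position: [0.5395, -0.1363, 0.2357]
tool_rot: [[-0.963, -0.268, -0.001], [-0.268, 0.963, 0.0], [0.001, 0.001, -1.0]]
ft_force: [-0.2, -0.0, -0.7]
grip_width: 0.0848
gripper_force: 0.0
[252.32455361 171.9143577 ]
```

View pics/w5.png

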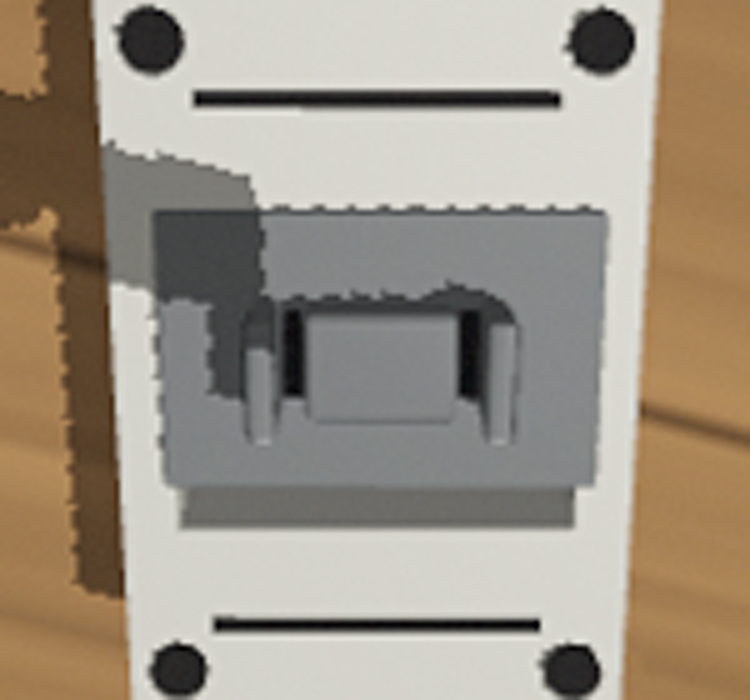

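The cover lies square in the open bay, centred near (252,172). The ratio of tab spacing to plate width is 0.615, against 0.617 when it was latched before, so both tabs are out under the rim. The gripper is clear, so I hand in.

```bash
python3 -c "
from rig import env
print(env.close_job())"
```

```text
the job is handed in; nothing more can be done
None
```

The cover is off the first meter and fitted to the open one, pressed home with both tabs sprung out. The job was handed in after about 16 s of robot time; the hand-in returned no verdict.

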